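# Change the condiment row over to the serving rack in mirror order

## Task

The condiments are to be served from the other side of the counter: move the four things on the cork coasters (creamer tin, steel beaker, honey jar, pepper mill) over to the empty pale serving rack in reverse order, so that the leftmost becomes the rightmost, the second from the left the second from the right, and so on. Stand each one upright in the middle of its recess, flat on the recess floor, without tipping anything over, and leave the other tableware where it is.

Things in the scene. Friction and masses are not known exactly. Their poses are not given: they have to be found in the camera images.
- tin: Origin: centre of its underside, z up. Round about z. Blue-lidded white and blue creamer tin, 82 mm high, 52 mm wide body, 55 mm at the lid (the top 8 mm). 0.2 kg. Starts on one of the four coasters, loose.
- beaker: Origin: centre of its underside, z up. Round about z. Brushed steel beaker, open at the top, 148 mm high, 64 mm across; grasp it from above round the outside, 15 to 30 mm below the rim. 0.2 kg. Starts on one of the four coasters, loose.
- honey_jar: Clear oblong honey jar with a white lid (shut, fixed), 146 mm high; body 58 mm along its own x (from -27 to +31 mm) and 74 mm along its own y; flat sides face +x and -x, grasp it across these, 15 to 30 mm below the top (the lid, top 17 mm, is as wide as the body). 0.6 kg. Origin: underside, z up. At the start its y axis runs along the board's row to within 0.1 rad. Starts on one of the four coasters, loose.
- mill: Origin: centre of its underside, z up. Round about z. Dark wooden pepper mill with a small steel knob on top, 138 mm high; foot 60 mm across (lowest 18 mm), straight round body 48 mm across from 30 mm to 116 mm. 0.25 kg. Starts on one of the four coasters, loose.
- coaster_tin: Cork coaster, 88 x 88 x 4 mm, fixed on the dark coaster board: the one on which the tin stands at the start. Origin: centre of its underside (its top is 4 mm higher).
- coaster_beaker: Cork coaster, 88 x 88 x 4 mm, fixed on the dark coaster board: the one on which the beaker stands at the start. Origin: centre of its underside (its top is 4 mm higher).
- coaster_honey_jar: Cork coaster, 88 x 88 x 4 mm, fixed on the dark coaster board: the one on which the honey jar stands at the start. Origin: centre of its underside (its top is 4 mm higher).
- coaster_mill: Cork coaster, 88 x 88 x 4 mm, fixed on the dark coaster board: the one on which the mill stands at the start. Origin: centre of its underside (its top is 4 mm higher).
- spoon_mid: Bystander, to be left alone: teaspoon, 29 x 132 x 10 mm, lying on the counter between the two boards.
- spoon_back: Bystander, to be left alone: teaspoon, 29 x 132 x 10 mm, lying just behind the boards.
- sugar_cubes: Bystander, to be left alone: glass bowl of sugar cubes, 77 mm across, 54 mm high, behind the boards.
- dish: Bystander, to be left alone: empty white dish, 118 mm across, 34 mm high, behind the boards.
- ramekin: Bystander, to be left alone: white ramekin on a saucer, 102 mm across, 46 mm high in all, behind the boards.
- mug: Bystander, to be left alone: upturned white mug, 70 mm across, 90 mm high, behind the boards.
- coaster_board: Dark-edged brown wooden coaster board, fixed, 106 mm (its x) by 386 mm (its y), 12 mm thick, carrying the four coasters in a row along its y, at y = +141, +47, -47, -141 mm. Origin: centre of its underside; +y points to the robot's left (turned by at most 0.15 rad).
- serving_rack: Pale wooden serving rack, fixed, 106 mm (its x) by 386 mm (its y), 20 mm high, with four square recesses 86 x 86 mm and 8 mm deep (floor 12 mm above its underside) in a row along its y, centred at y = +141, +47, -47, -141 mm, x = 0. Empty at the start. Origin: centre of its underside; +y points to the robot's left (turned by at most 0.15 rad). It stands beside the coaster board, on either hand.
Not all that is in view belongs to the job. What is shaped like the tin but pink is not meant.

How it is judged:
At the end, for the whole second after the job is handed in: Each thing stands in the recess that mirrors its starting coaster (leftmost to rightmost, and so on): within 15 mm of the recess centre along both rack axes, within 5 mm of the floor's height, upright within 0.1 rad, at rest, released (((y of coaster_tin in the frame of coaster_board between 0.111 and 0.171 m and y of tin in the frame of serving_rack between -0.156 and -0.126 m) or (y of coaster_tin in the frame of coaster_board between 0.017 and 0.077 m and y of tin in the frame of serving_rack between -0.062 and -0.032 m) or (y of coaster_tin in the frame of coaster_board between -0.077 and -0.017 m and y of tin in the frame of serving_rack between 0.032 and 0.062 m) or (y of coaster_tin in the frame of coaster_board between -0.171 and -0.111 m and y of tin in the frame of serving_rack between 0.126 and 0.156 m)) and x of tin in the frame of serving_rack between -0.015 and 0.015 m and z of tin in the frame of serving_rack between 0.007 and 0.017 m and angle between each of tin, beaker, honey_jar, mill's own z axis and vertical below 0.1 rad and linear speed of each of tin, beaker, honey_jar, mill below 0.02 m/s and angular speed of each of tin, beaker, honey_jar, mill below 0.2 rad/s and ((y of coaster_beaker in the frame of coaster_board between 0.111 and 0.171 m and y of beaker in the frame of serving_rack between -0.156 and -0.126 m) or (y of coaster_beaker in the frame of coaster_board between 0.017 and 0.077 m and y of beaker in the frame of serving_rack between -0.062 and -0.032 m) or (y of coaster_beaker in the frame of coaster_board between -0.077 and -0.017 m and y of beaker in the frame of serving_rack between 0.032 and 0.062 m) or (y of coaster_beaker in the frame of coaster_board between -0.171 and -0.111 m and y of beaker in the frame of serving_rack between 0.126 and 0.156 m)) and x of beaker in the frame of serving_rack between -0.015 and 0.015 m and z of beaker in the frame of serving_rack between 0.007 and 0.017 m and ((y of coaster_honey_jar in the frame of coaster_board between 0.111 and 0.171 m and y of honey_jar in the frame of serving_rack between -0.156 and -0.126 m) or (y of coaster_honey_jar in the frame of coaster_board between 0.017 and 0.077 m and y of honey_jar in the frame of serving_rack between -0.062 and -0.032 m) or (y of coaster_honey_jar in the frame of coaster_board between -0.077 and -0.017 m and y of honey_jar in the frame of serving_rack between 0.032 and 0.062 m) or (y of coaster_honey_jar in the frame of coaster_board between -0.171 and -0.111 m and y of honey_jar in the frame of serving_rack between 0.126 and 0.156 m)) and x of honey_jar in the frame of serving_rack between -0.015 and 0.015 m and z of honey_jar in the frame of serving_rack between 0.007 and 0.017 m and ((y of coaster_mill in the frame of coaster_board between 0.111 and 0.171 m and y of mill in the frame of serving_rack between -0.156 and -0.126 m) or (y of coaster_mill in the frame of coaster_board between 0.017 and 0.077 m and y of mill in the frame of serving_rack between -0.062 and -0.032 m) or (y of coaster_mill in the frame of coaster_board between -0.077 and -0.017 m and y of mill in the frame of serving_rack between 0.032 and 0.062 m) or (y of coaster_mill in the frame of coaster_board between -0.171 and -0.111 m and y of mill in the frame of serving_rack between 0.126 and 0.156 m)) and x of mill in the frame of serving_rack between -0.015 and 0.015 m and z of mill in the frame of serving_rack between 0.007 and 0.017 m); the robot touches nothing.
It fails at once if one of the four things is tipped over (leans more than 0.6 rad) (angle between any of tin, beaker, honey_jar, mill's own z axis and vertical above 0.6 rad).
It fails at once if a bystander (teaspoons, glass bowl, dish, ramekin, mug) is pushed more than 40 mm from its place (distance of any of spoon_mid, spoon_back, sugar_cubes, dish, ramekin, mug from where it was at the start of the episode above 0.04 m).
It also fails if it takes over 109 s, if anything falls off the work surface, if the arm or the gripper's body presses on something with over 40 N, if the wrist force passes 120 N, or if a joint passes its speed limit or range.

## Robot

A 7-joint arm with a two-finger parallel gripper is mounted at the origin on a cart in front of the work surface, level with it; the furniture and walls round the work are solid. World frame = base frame: x ahead of the robot, y to its left, z up, the work surface at z = 0. Lengths are in m, angles in rad, forces in N, time in s.
With the tool pointing down it reaches from about 0.4 to 0.875 m from the base axis. Payload 19.3 kg.
Tool frame: the origin (TCP) lies at the very end of the fingers, on their centre line; the grasp point (between the pads) lies 19 mm behind it; z points along the fingers, y is the line along which they close (so a half turn about z gives the same grasp; the last joint's range is limited). The gripper opens to 85 mm and grips with 20 to 120 N. Pads are 22 mm wide; open, the fingers measure 114 mm over their backs; the gripper's body (76 mm by 85 mm) begins 54 mm behind the grasp point. The pads swing forward as they close: fully open they stand 13 mm farther back than shut.
Start: joints at [-0.07, 0.521, -0.036, 1.599, 0.021, 1.021, -0.113], TCP at [0.625, -0, 0.231] pointing down, gripper open.
Joint ranges: [-2.91, 2.91], [-0.3, 2.13], [-1.5, 1.42], [0.17, 2.43], [-1.26, 4.41], [0.16, 1.93], [-2.52, 2.52]. Speed limits (rad/s): [1.89, 1.89, 2.39, 2.39, 3.01, 3.01, 3.01].

## Interface

Orientations are given as a rotation vector (axis times angle).
In Python, from plant import * gives the robot as it stands.
- The arm moves only by the shell command python3 -m inch 'ROWS' [OPENING] [FORCE]. ROWS is JSON, a list that holds one entry, the list of rows, each a list of 4 numbers: the shift along the tool's x, y, z in m, then the turn about the tool's z in rad. In form: [[[x, y, z, twist], ...]]. A call has 1 to 5 rows; each row is the pose to reach, as a shift and turn from the pose commanded when the call began, along the tool's axes at that moment; what a row does not reach only later rows make up. A row lasts 1/8 s, in which the tool goes at most 62.5 mm and 10.7 degrees, less where a joint would pass 70% of its speed; a pose out of reach is approached as far as the arm can. A call with a gripper value outside its range is refused whole. OPENING is the finger opening in m, from 0 to 0.0854, set as the call begins (- or left out, the last holds). The fingers move at their own pace and stop on an object; FORCE is the grip in N (left out, the last holds). Time passes only in rows, so rows that repeat a pose let the fingers close. It gives the time, the measured TCP pose, the force, the opening and the grip force at its end, in the units of the state.
- observe(): the state, without advancing time (a new reading comes with each control period).
- snapshot(name): name is "scene" or "side" or "wrist"; returns the picture (420x560x3 uint8, blue, green, red); there is no depth.
- camera_params(name): a dict with "fov_y" (degrees; the focal length in pixels is half the picture's height over the tangent of half this angle, whatever the lens; pixels are square), "cx", "cy" (the principal point, pixels), "T" (4x4, takes a point from camera to world coordinates). Camera axes: x right, y down, z forward; pixel columns grow to the right and rows downward; lengths in m; the calibration is good to about 2 mm. The wrist camera is an equidistant fisheye: a pixel r from the principal point sees the ray r / f radians off the axis. A picture is of the moment at which its call begins: read the wrist's pose just before it. camera_params takes no time and is no camera call; for the wrist camera it gives the pose at the moment of the call.
- finish_job(): hands the job in; it is judged then, once.
Trained networks look in the newest picture that a camera, given by its name, has taken for a name from the list of things; names that differ only in an ending like _2 or _b are one class to them, and where a whole thing is asked for, a point or a joint stands for the part that bears it (a point fixed in the world has none). Each returns a list of dicts, best first, with "confidence" (0 to 1); they miss things now and then, are a little off and sometimes report something else, mostly with a low value. They report only what shows in the picture. A call takes as long as a camera call. They do not tell look-alikes from the thing itself.
- boxes_of(query, camera): "xy" ([column, row] in pixels, amid what is visible of it).
- outline_of(query, camera): "region" (420x560 bool, what is visible of it) and "xy" ([column, row] in pixels, amid what is visible of it).
- landmark_of(query, camera): "xy" ([column, row] in pixels: a listed point, or the origin of a listed thing).
The state is a dict: "time": time; "joints": joint angles; "qvel": joint speeds; "joint_torque": joint torques, N m; "tcp_pos": TCP position; "ee_rot": TCP orientation; "force": force on the tool from outside, world axes, zero at the start; "wrist_torque": the same for the moment, N m; "opening": finger opening in m; "finger_force": force on a finger pad.
Only numpy, scipy, OpenCV 4.12 (cv2) and the standard library are available. Lean on these libraries where they do the work, as an engineer would, in place of code of your own. Each camera call takes 0.05 s, during which the arm holds its last target. There are 200 camera calls.

## Working session

There is one attempt and no reset: what is moved stays moved. The work goes in short steps, Python scripts to look and compute and a shell command to move; the robot and the scene stay as the last step left them, time stands still between calls to the robot, and variables do not carry over. Pictures are saved under pics/ and viewed, at most 14 in all, crops included, and the job is handed in when it is done.

```bash
mkdir -p pics; ls; python3 - <<'E'
from plant import *
import cv2
for n in("scene","side"):
    cv2.imwrite(f"pics/{n}0.png",snapshot(n)); c=camera_params(n); print(n,c)
    for q in["tin","beaker","honey_jar","mill","coaster_tin","coaster_board","serving_rack","mug","dish","ramekin","sugar_cubes","spoon_mid"]:
        print(q,[(np.round(d["xy"]).tolist() if 0 else [int(v) for v in d["xy"]],round(d["confidence"],2)) for d in landmark_of(q,n)][:4])
print(observe())
E
```

```text
pics
scene {'fov_y': 54.860676985601664, 'cx': 278.12588454718303, 'cy': 209.08700777951356, 'T': array([[-0.76494295, -0.40994274,  0.49679898, -0.04540379],
       [-0.64372082,  0.51296418, -0.56788313,  0.79945272],
       [-0.02204052, -0.75419805, -0.65627702,  0.92523963],
       [ 0.        ,  0.        ,  0.        ,  1.        ]])}
tin [([228, 294], 0.84), ([215, 346], 0.57)]
beaker [([274, 257], 0.79)]
honey_jar [([289, 237], 0.96)]
mill [([250, 273], 0.77), ([316, 162], 0.7)]
coaster_tin [([233, 299], 0.95)]
coaster_board [([263, 267], 0.81), ([247, 275], 0.7)]
serving_rack [([352, 189], 0.77)]
mug [([245, 200], 0.8)]
dish [([316, 161], 0.88)]
ramekin [([274, 185], 0.57), ([317, 232], 0.23)]
sugar_cubes [([317, 163], 0.64), ([267, 214], 0.57)]
spoon_mid [([251, 273], 0.73), ([287, 241], 0.73), ([320, 232], 0.69)]
side {'fov_y': 50.22429375771699, 'cx': 275.5450251171771, 'cy': 211.6380809396332, 'T': array([[ 0.94078327, -0.15945217,  0.29916858,  0.12865621],
       [-0.33804965, -0.37491475,  0.8632273 , -1.32760701],
       [-0.02548076, -0.91324364, -0.40661627,  0.70
[... 639 characters left out ...]
.07019952,  0.52139186, -0.03629592,  1.59947724,  0.021194  ,
        1.02108569, -0.11282401]), 'qvel': array([ 1.51871665e-05, -1.91235655e-04,  8.18634835e-04,  2.93472802e-04,
        6.67030536e-04, -3.47290553e-05, -1.62812366e-04]), 'joint_torque': array([-3.65817032e-04, -9.26821661e+01,  1.97813518e+00, -3.70238829e+01,
        1.80743134e-02,  2.08479170e-03,  1.04266128e-04]), 'tcp_pos': array([ 6.25009415e-01, -2.38973407e-05,  2.31304061e-01]), 'ee_rot': array([2.22151656e+00, 2.22135107e+00, 3.16021215e-05]), 'force': array([ 0.51943449, -0.283434  ,  0.15093924]), 'wrist_torque': array([0.0303823 , 0.02825043, 0.01957184]), 'finger_force': 0.0, 'opening': 0.08514487299864752}
```

View pics/scene0.png

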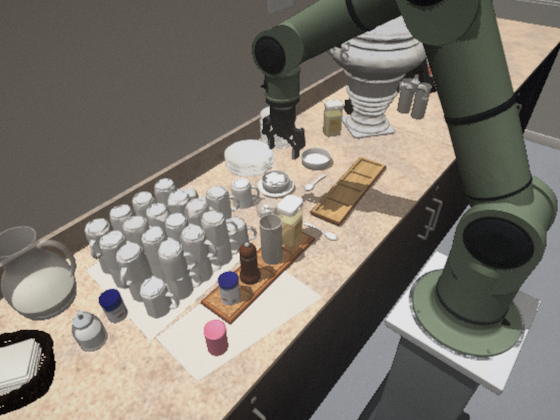

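View pics/side0.png

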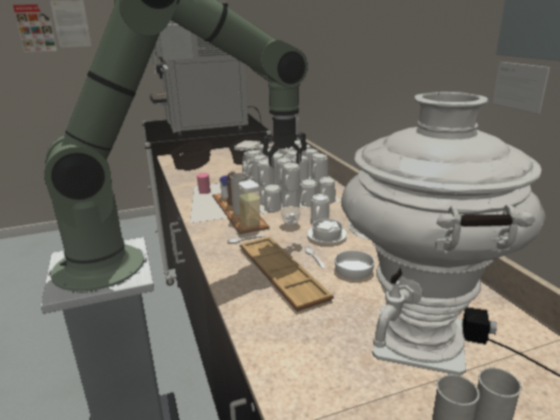

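Left to right, the board holds the tin at scene pixel (228,288), mill (250,262), beaker (272,240) and honey jar (290,222). The empty rack is to the right at (350,190). Four things could be mistaken for these: the pink tin (216,338), a second blue tin off the board (113,305), a jar by the urn (333,118), and the steel mugs around (170,260). Next I'll fit silhouettes.

```bash
cat > h.py <<'E'
from plant import *
import cv2, numpy as np
from scipy.optimize import minimize
from scipy.spatial.transform import Rotation as R
def proj(P,c,fish=False):
    p=(np.asarray(P)-c["T"][:3,3])@c["T"][:3,:3]
    f=210/np.tan(np.radians(c["fov_y"]/2))
    if fish:
        r=np.hypot(p[:,0],p[:,1]); th=np.arctan2(r,p[:,2]); s=f*th/np.maximum(r,1e-9)
        return np.c_[c["cx"]+s*p[:,0],c["cy"]+s*p[:,1]]
    return np.c_[c["cx"]+f*p[:,0]/p[:,2],c["cy"]+f*p[:,1]/p[:,2]]
a=np.linspace(0,2*np.pi,40)[:-1]
def cyl(secs): return np.array([[r*np.cos(t),r*np.sin(t),z] for r,z in secs for t in a])
def box(x0,x1,y0,y1,z0,z1): return np.array([[x,y,z] for x in np.linspace(x0,x1,7) for y in np.linspace(y0,y1,21) for z in (z0,z1)])
M={"tin":cyl([(.026,0),(.026,.074),(.0275,.074),(.0275,.082)]),"beaker":cyl([(.032,0),(.032,.148)]),
 "mill":cyl([(.03,0),(.03,.018),(.024,.03),(.024,.116)]),"honey_jar":box(-.027,.031,-.037,.037,0,.146),
 "serving_rack":box(-.053,.053,-.193,.193,0,.02),"coaster_board":box(-.053,.053,-.193,.193,0,.012)}
def place(m,x,y,yaw,z): return m@R.from_euler("z",yaw).as_matrix().T+[x,y,z]
def sil(P,c,fish=False,k=4):
    im=np.zeros((420*k,560*k),np.uint8); q=proj(P,c,fish)*k
    cv2.fillConvexPoly(im,cv2.convexHull(q.astype(np.int32)),1)
    return cv2.resize(im.astype(np.float32),(560,420),interpolation=cv2.INTER_AREA)
def fit(name,views,x0,z=0.,yaw=None,excl=None):
    # views: list of (mask,cam,fish); minimises soft IoU loss
    def f(v):
        L=0
        for m,c,fi in views:
            s=sil(place(M[name],v[0],v[1],v[2]*10 if yaw is None else yaw,z),c,fi)
            L+=1-np.minimum(s,m).sum()/np.maximum(s,m).sum()
        return L
    v0=np.array(list(x0[:2])+([x0[2]/10] if yaw is None else []))
    S=np.vstack([v0]+[v0+.02*e for e in np.eye(len(v0))])
    r=minimize(f,v0,method="Nelder-Mead",options=dict(initial_simplex=S,xatol=2e-4,fatol=1e-4))
    r=minimize(f,r.x,method="Nelder-Mead",options=dict(initial_simplex=np.vstack([r.x]+[r.x+.006*e for e in np.eye(len(v0))]),xatol=1e-4,fatol=1e-5))
    v=r.x.copy()
    if yaw is None: v[2]*=10
    return v,r.fun/len(views)
def ground(uv,c,z):
    f=210/np.tan(np.radians(c["fov_y"]/2))
    d=c["T"][:3,:3]@[(uv[0]-c["cx"])/f,(uv[1]-c["cy"])/f,1]; o=c["T"][:3,3]
    return o+d*(z-o[2])/d[2]
E
python3 - <<'E'
from h import *
np.set_printoptions(precision=4,suppress=True)
C={n:camera_params(n) for n in("scene","side")}
cs=C["scene"]
for n in C: snapshot(n)
for q,uv,z in [("serving_rack",(350,190),0),("tin",(228,300),.016),("mill",(250,279),.016),("beaker",(272,260),.016),("honey_jar",(289,245),.016),("coaster_board",(263,267),0)]:
    g=ground(uv,cs,z)
    V=[]
    for n in (["scene","side"] if q=="serving_rack" else ["scene"]):
        for d in outline_of(q,n)[:3]:
            print(q,n,[int(v) for v in d["xy"]],round(d["confidence"],2),d["region"].sum())
            if np.hypot(*(np.array(d["xy"])-proj([g+[0,0,.05]],C[n])[0]))<30: V.append((d["region"].astype(np.float32),C[n],False));break
    print("  guess",g)
    for v in V: print("  fit1",*fit(q,[v],[g[0],g[1],0],z,None if q in("serving_rack","coaster_board","honey_jar") else 0))
    if len(V)>1: print("  both",*fit(q,V,[g[0],g[1],0],z))
im=snapshot("scene"); cv2.imwrite("pics/crop1.png",cv2.resize(im[170:370,180:400],None,fx=3.6,fy=3,interpolation=cv2.INTER_CUBIC))
w=snapshot("wrist"); cv2.imwrite("pics/wrist0.png",w); print(camera_params("wrist"))
E
```

```text
serving_rack scene [345, 191] 0.81 2224
serving_rack side [232, 215] 0.64 60
serving_rack side [283, 273] 0.63 3100
  guess [ 0.5179 -0.247   0.    ]
  fit1 [ 0.5136 -0.2427  0.109 ] 0.0434759259223938
  fit1 [ 0.5161 -0.2492  0.114 ] 0.028189241886138916
  both [ 0.5152 -0.2468  0.1145] 0.04474315047264099
tin scene [226, 285] 0.82 594
  guess [0.5064 0.3875 0.016 ]
  fit1 [0.5034 0.3782] 0.10267603397369385
mill scene [250, 262] 0.92 719
  guess [0.5095 0.2962 0.016 ]
  fit1 [0.5132 0.2897] 0.09134727716445923
beaker scene [271, 238] 0.61 1006
  guess [0.5078 0.2017 0.016 ]
  fit1 [0.5159 0.1904] 0.07769900560379028
honey_jar scene [289, 220] 0.58 1057
  guess [0.5071 0.1216 0.016 ]
  fit1 [0.5155 0.0925 0.5438] 0.1471543312072754
coaster_board scene [255, 292] 0.63 983
  guess [0.5203 0.2293 0.    ]
{'fov_y': 65.70646984690485, 'cx': 276.9016173305635, 'cy': 208.66955255127536, 'T': array([[ 1.    ,  0.0005, -0.0002,  0.626 ],
       [ 0.0004, -0.964 , -0.266 ,  0.0682],
       [-0.0003,  0.266 , -0.964 ,  0.3739],
       [ 0.    ,  0.    ,  0.    ,  1.    ]])}
```

View pics/crop1.png

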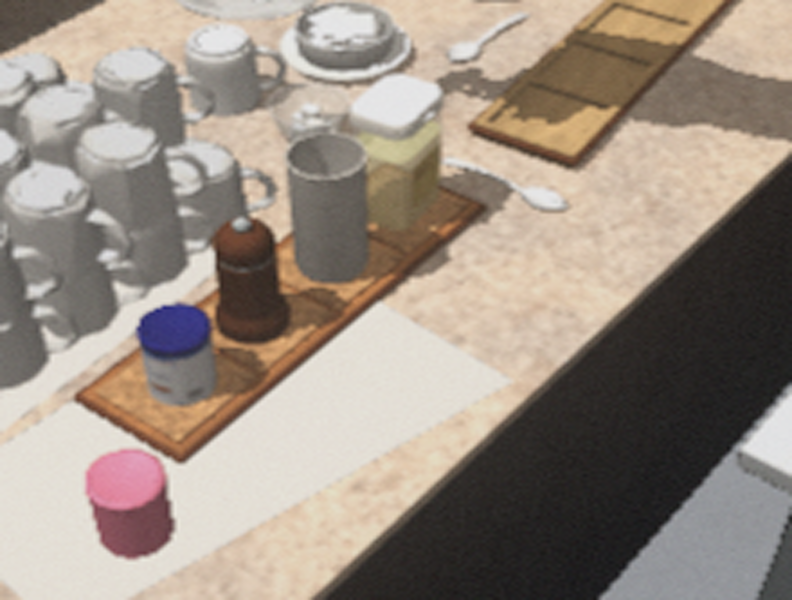

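View pics/wrist0.png

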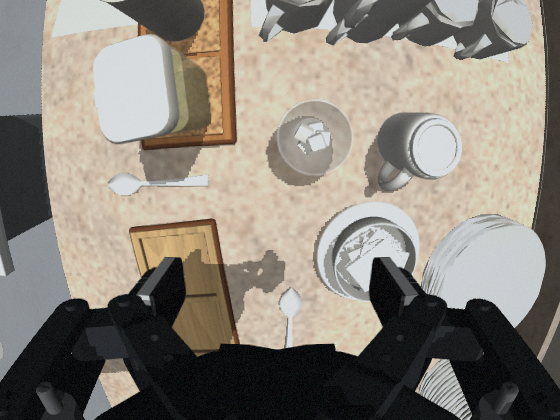

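The crop confirms the four things on the board. The pink tin is off it, and the wrist view has image up = +y and right = +x. I'll move over the board for a close measurement.

```bash
python3 -m inch '[[[0.05,-0.03,-0.03,0],[0.1,-0.06,-0.05,0],[0.15,-0.09,-0.08,0],[0.18,-0.12,-0.1,0],[0.18,-0.12,-0.1,0]]]'
cat >> h.py <<'E'
def fray(uv,c,z):
    f=210/np.tan(np.radians(c["fov_y"]/2)); d=np.array(uv,float)-[c["cx"],c["cy"]]; r=np.hypot(*d); t=r/f
    v=c["T"][:3,:3]@[d[0]/r*np.sin(t),d[1]/r*np.sin(t),np.cos(t)]; o=c["T"][:3,3]
    return o+v*(z-o[2])/v[2]
G={"tin":(.503,.378),"mill":(.513,.29),"beaker":(.515,.19),"honey_jar":(.51,.10),"serving_rack":(.515,-.247),"coaster_board":(.52,.23)}
def wfit(names,zs,tag):
    c=camera_params("wrist"); im=snapshot("wrist"); cv2.imwrite(f"pics/{tag}.png",im)
    out={}
    for q,z in zip(names,zs):
        p=proj([[*G[q],z+.06]],c,True)[0]
        for d in outline_of(q,"wrist")[:4]:
            m=d["region"]; e=np.hypot(*(np.array(d["xy"])-p))
            if e>60: continue
            yw=None if q in("serving_rack","coaster_board","honey_jar") else 0
            v,l=fit(q,[(m.astype(np.float32),c,True)],[*G[q],.06],z,yw)
            print(q,[int(t) for t in d["xy"]],round(d["confidence"],2),"fit",np.round(v,4),"loss",round(l,3)); out[q]=v; break
        else: print(q,"none")
    return out
E
python3 - <<'E'
from h import *
o=observe(); print(o["tcp_pos"],o["ee_rot"])
wfit(["tin","mill","beaker","honey_jar"],[.016]*4,"w1")
E
```

```text
time: 2.48
tcp_pos: [0.5036, 0.1832, 0.3333]
ee_rot: [2.216, 2.227, 0.005]
force: [1.4, -0.7, -0.2]
opening: 0.0851
finger_force: 0.0
[0.50358897 0.18315737 0.33330368] [2.21573818 2.2267154  0.0050817 ]
tin [279, 22] 0.77 fit [0.5084 0.375 ] loss 0.049
mill [283, 90] 0.88 fit [0.5155 0.2885] loss 0.057
beaker [285, 180] 0.6 fit [0.5161 0.1926] loss 0.034
honey_jar [291, 256] 0.79 fit [0.5232 0.0901 0.1352] loss 0.12
```

View pics/w1.png

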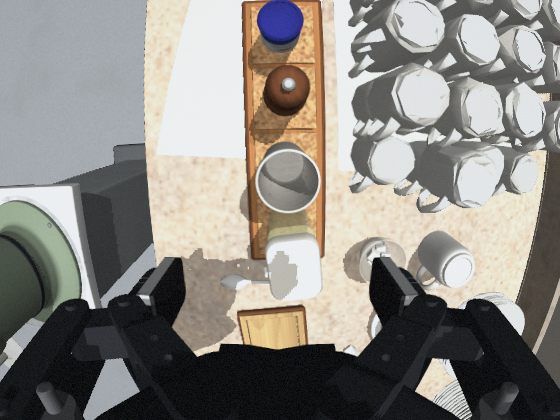

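The wrist view shows the tin lid at (280,22), mill (287,90), beaker (288,181) and honey lid (293,266). The mug cluster starts near column 350, so I'll check finger clearance there and go over the tin.

```bash
python3 - <<'E'
from h import *
np.set_printoptions(precision=4,suppress=True)
c=camera_params("wrist")
for n,uv,z in [("mughandle",(350,183),.06),("mug2",(362,160),.12),("mug2",(345,100),.06),("handle3",(350,20),.06),("honeylid",(293,266),.162),("boardTL",(243,3),.012),("boardTR",(318,3),.012),("boardBR",(323,258),.012),("tinlid",(280,22),.098),("knob",(288,84),.154),("beaker",(288,180),.164)]: print(n,fray(uv,c,z))
E
python3 -m inch '[[[0.05,0,0.02,0],[0.1,0,0.04,0.02],[0.14,0,0.06,0.04],[0.14,0,0.06,0.05],[0.14,0,0.06,0.05]]]'
python3 - <<'E'
from h import *
wfit(["tin","mill"],[.016]*2,"w2"); print(observe()["tcp_pos"])
E
```

```text
mughandle [0.6022 0.1679 0.06  ]
mug2 [0.6011 0.2058 0.12  ]
mug2 [0.5925 0.2758 0.06  ]
handle3 [0.6001 0.3839 0.06  ]
honeylid [0.5231 0.0983 0.162 ]
boardTL [0.4581 0.4234 0.012 ]
boardTR [0.565  0.4238 0.012 ]
boardBR [0.5778 0.0398 0.012 ]
tinlid [0.5099 0.3651 0.098 ]
knob [0.5171 0.2837 0.154 ]
beaker [0.517  0.1905 0.164 ]
time: 3.35
tcp_pos: [0.5056, 0.3189, 0.2708]
ee_rot: [2.277, 2.163, -0.002]
force: [-0.3, -0.8, 1.3]
opening: 0.0856
finger_force: 0.0
tin [272, 132] 0.66 fit [0.5079 0.3749] loss 0.045
mill [286, 216] 0.7 fit [0.5156 0.2901] loss 0.072
[0.50564822 0.31885154 0.27172002]
```

View pics/w2.png

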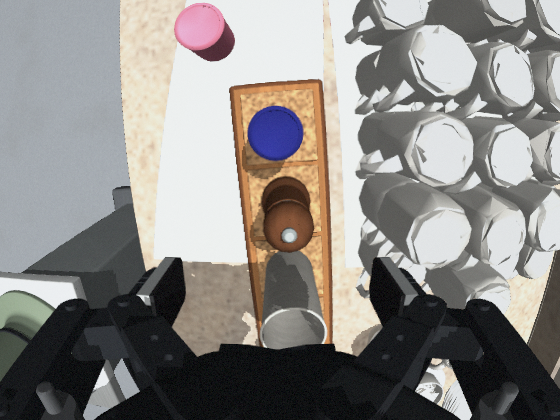

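```bash
cat > to.py <<'E'
import sys
from h import *
def to(x,y,z,yaw):
    o=observe(); Rm=R.from_rotvec(o["ee_rot"]).as_matrix(); p=o["tcp_pos"]
    cur=np.arctan2(-Rm[0,0],Rm[1,0])
    print("t",o["time"],"tcp",np.round(p,4),"yaw",round(cur,3),"tilt",np.round(Rm[:2,2],4))
    print("shift",np.round(Rm.T@(np.array([x,y,z])-p),4),"twist",round(cur-yaw,3))
if __name__=="__main__": to(*map(float,sys.argv[1:]))
E
python3 to.py .508 .375 .052 .034
```

```text
t 3.5 tcp [0.5056 0.3189 0.2717] yaw -0.052 tilt [0.0006 0.    ]
shift [ 0.0562 -0.0007  0.2197] twist -0.086
```

```bash
python3 -m inch '[[[0.056,0,0.02,-0.05],[0.056,-0.001,0.08,-0.086],[0.056,-0.001,0.13,-0.086],[0.056,-0.001,0.17,-0.086],[0.056,-0.001,0.17,-0.086]]]'; python3 to.py .508 .375 .052 .034
```

```text
time: 4.12
tcp_pos: [0.5061, 0.3744, 0.0994]
ee_rot: [-2.182, -2.26, 0.006]
force: [0.0, -0.2, 0.7]
opening: 0.0859
finger_force: 0.0
t 4.125 tcp [0.5061 0.3744 0.0994] yaw 0.035 tilt [-0.003  -0.0028]
shift [0.0007 0.002  0.0474] twist 0.001
```

```bash
python3 -m inch '[[[0,0.001,0.03,0],[0,0.001,0.047,0],[0,0.001,0.047,0],[0,0.001,0.047,0]]]'; python3 -m inch '[[[0,0,0,0],[0,0,0,0],[0,0,0,0],[0,0,0,0],[0,0,0,0]]]' 0.03 30;  python3 -m inch '[[[0,0,0,0],[0,0,-0.005,0],[0,0,-0.03,0],[0,0,-0.06,0],[0,0,-0.06,0]]]'; python3 to.py .531 -.387 .25 .1145
```

```text
time: 4.62
tcp_pos: [0.5084, 0.3763, 0.0556]
ee_rot: [2.181, 2.261, 0.002]
force: [0.6, -0.1, -0.5]
opening: 0.0854
finger_force: 0.0
time: 5.25
tcp_pos: [0.508, 0.3765, 0.055]
ee_rot: [-2.181, -2.261, -0.002]
force: [-1.0, 0.3, 6.7]
opening: 0.0534
finger_force: 30.2
time: 5.88
tcp_pos: [0.5087, 0.3766, 0.1165]
ee_rot: [2.181, 2.26, 0.005]
force: [-0.6, 0.0, -2.5]
opening: 0.0532
finger_force: 32.4
t 5.875 tcp [0.5087 0.3766 0.1165] yaw 0.036 tilt [0.0026 0.0021]
shift [-0.7636 -0.0047 -0.135 ] twist -0.079
```

```bash
python3 -m inch '[[[0,0,-0.06,0],[0,0,-0.11,0],[-0.05,0,-0.135,0],[-0.11,0,-0.135,0],[-0.17,0,-0.135,0]]]'; python3 -m inch '[[[-0.06,0,0,0],[-0.12,0,0,0],[-0.18,0,0,-0.02],[-0.24,0,0,-0.04],[-0.3,0,0,-0.06]]]';python3 -m inch '[[[-0.05,0,0,0],[-0.09,0,0,0],[-0.11,0,0,0],[-0.11,0,0,0]]]'
python3 - <<'E'
from h import *
wfit(["serving_rack"],[0],"w3"); print(observe()["tcp_pos"],observe()["opening"])
E
```

```text
time: 6.5
tcp_pos: [0.5135, 0.2041, 0.2487]
ee_rot: [-2.181, -2.261, 0.001]
force: [0.7, -0.4, -2.6]
opening: 0.0532
finger_force: 33.3
time: 7.12
tcp_pos: [0.5242, -0.0956, 0.2486]
ee_rot: [-2.111, -2.326, 0.001]
force: [0.9, 0.6, -1.6]
opening: 0.0535
finger_force: 33.3
time: 7.62
tcp_pos: [0.5349, -0.204, 0.2485]
ee_rot: [-2.114, -2.323, 0.001]
force: [0.1, 1.3, -3.2]
opening: 0.0532
finger_force: 33.3
serving_rack none
[ 0.53521934 -0.20200855  0.24884187] 0.05290058114221613
```

View pics/w3.png

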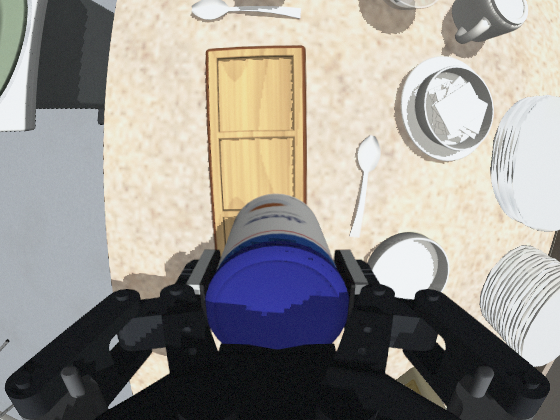

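```bash
python3 - <<'E'
from h import *
np.set_printoptions(precision=4,suppress=True)
c=camera_params("wrist"); Rk=R.from_euler("z",.1145).as_matrix(); o=np.array([.5152,-.2468,0])
for uv,z,loc in [((207,50),.02,(-.053,.193)),((305,46),.02,(.053,.193)),((217,137),.02,(-.043,.094)),((298,133),.02,(.043,.094)),((219,212),.02,(-.043,0)),((306,190),.02,(.053,None)),((213,190),.02,(-.053,None))]:
    g=fray(uv,c,z); print(uv,g,"local",(Rk.T@(g-o))[:2],"expect",loc)
E
python3 to.py .531 -.387 .25 .1145
```

```text
(207, 50) [ 0.4417 -0.0566  0.02  ] local [-0.0513  0.1973] expect (-0.053, 0.193)
(305, 46) [ 0.5524 -0.0434  0.02  ] local [0.0602 0.1978] expect (0.053, 0.193)
(217, 137) [ 0.4627 -0.1577  0.02  ] local [-0.042   0.0945] expect (-0.043, 0.094)
(298, 133) [ 0.5546 -0.145   0.02  ] local [0.0507 0.0967] expect (0.043, 0.094)
(219, 212) [ 0.4706 -0.2468  0.02  ] local [-0.0443  0.0051] expect (-0.043, 0)
(306, 190) [ 0.5711 -0.21    0.02  ] local [0.0597 0.0302] expect (0.053, None)
(213, 190) [ 0.4619 -0.2205  0.02  ] local [-0.0499  0.0322] expect (-0.053, None)
t 7.725 tcp [ 0.5352 -0.202   0.2488] yaw 0.097 tilt [-0.0007  0.0008]
shift [-0.1837 -0.0221 -0.0013] twist -0.018
```

```bash
python3 -m inch '[[[-0.06,-0.006,0,0],[-0.12,-0.012,0,-0.018],[-0.181,-0.019,0,-0.018],[-0.181,-0.019,0.06,-0.018],[-0.181,-0.019,0.1,-0.018]]]'; python3 -m inch '[[[0,0,0.04,0],[0,0,0.06,0],[0,0,0.06,0]]]'; python3 to.py .534 -.384 .052 .1145
python3 - <<'E'
from h import *
cv2.imwrite("pics/w4.png",snapshot("wrist"))
E
```

```text
time: 8.35
tcp_pos: [0.5335, -0.3837, 0.1468]
ee_rot: [-2.089, -2.344, -0.001]
force: [0.6, 0.3, -2.4]
opening: 0.0534
finger_force: 33.3
time: 8.72
tcp_pos: [0.5337, -0.3842, 0.0886]
ee_rot: [-2.089, -2.344, 0.0]
force: [0.4, 0.3, -2.8]
opening: 0.0534
finger_force: 33.3
t 8.725 tcp [ 0.5337 -0.3842  0.0886] yaw 0.115 tilt [-0.0014  0.0011]
shift [0.0001 0.0004 0.0366] twist 0.0
```

View pics/w4.png

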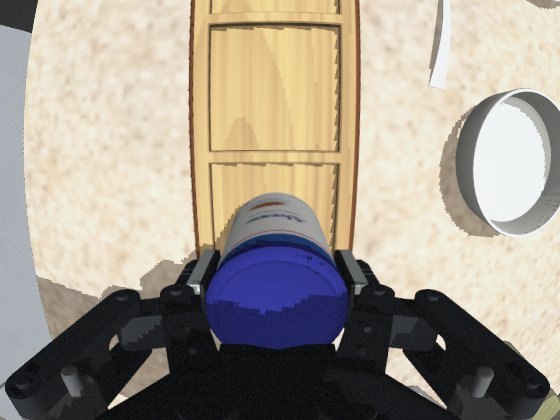

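```bash
python3 - <<'E'
from h import *
c=camera_params("wrist"); Rk=R.from_euler("z",.1145).as_matrix(); o=np.array([.518,-.244,0])
for uv,loc in [((275,157),(0,-.094)),((275,24),(0,0)),((192,100),(-.053,0)),((358,100),(.053,0))]:
    print(np.round((Rk.T@(fray(uv,c,.02)-o))[:2],4),loc)
E
python3 -m inch '[[[0,0,0.02,0],[0,0,0.033,0],[0,0,0.036,0],[0,0,0.036,0]]]'
```

```text
[-0.0001 -0.0972] (0, -0.094)
[-0.0002 -0.0082] (0, 0)
[-0.0547 -0.0582] (-0.053, 0)
[ 0.0543 -0.0583] (0.053, 0)
time: 9.28
tcp_pos: [0.5337, -0.3852, 0.0532]
ee_rot: [-2.091, -2.344, 0.0]
force: [0.6, -0.8, -2.6]
opening: 0.0533
finger_force: 33.3
```

```bash
python3 -m inch '[[[0,0,0.002,0],[0,0,0.003,0],[0,0,0.003,0]]]'; python3 -m inch '[[[0,0,0,0],[0,0,0,0],[0,0,0,0],[0,0,0,0]]]' 0.085;  python3 -m inch '[[[0,0,-0.04,0],[0,0,-0.09,0],[0,0,-0.15,0],[0.06,0,-0.2,0],[0.12,0,-0.22,0]]]'; python3 to.py .5155 .29 .27 .034
python3 - <<'E'
from h import *
cv2.imwrite("pics/w5.png",snapshot("wrist"))
G["tin"]=(.534,-.385); wfit(["tin"],[.012],"w5")
E
```

```text
time: 9.65
tcp_pos: [0.534, -0.3856, 0.0512]
ee_rot: [2.091, 2.343, -0.0]
force: [-1.4, 0.8, 6.8]
opening: 0.0536
finger_force: 33.2
time: 10.15
tcp_pos: [0.5337, -0.3852, 0.0503]
ee_rot: [-2.091, -2.344, -0.0]
force: [0.4, 0.4, -0.2]
opening: 0.085
finger_force: 0.0
time: 10.78
tcp_pos: [0.5216, -0.2797, 0.2663]
ee_rot: [2.092, 2.341, 0.001]
force: [0.9, 0.4, 0.2]
opening: 0.0852
finger_force: 0.0
t 10.775 tcp [ 0.5216 -0.2797  0.2663] yaw 0.112 tilt [ 0.0021 -0.001 ]
shift [ 0.5668  0.0578 -0.0043] twist 0.078
tin [270, 276] 0.9 fit [ 0.5336 -0.3837] loss 0.062
```

```bash
python3 -m inch '[[[0.06,0.006,0,0],[0.12,0.012,0,0],[0.18,0.018,0,0.02],[0.24,0.024,0,0.04],[0.3,0.03,0,0.06]]]'; python3 -m inch '[[[0.06,0.003,0,0.01],[0.12,0.006,0,0.018],[0.18,0.01,0,0.018],[0.2,0.012,0,0.018],[0.2,0.012,0,0.018]]]'; python3 - <<'E'
from h import *
wfit(["mill","beaker","honey_jar"],[.016]*3,"w6")
E
python3 to.py .5155 .29 .095 .034
```

```text
time: 11.55
tcp_pos: [0.5173, 0.0223, 0.264]
ee_rot: [2.163, 2.278, -0.001]
force: [1.6, -0.4, 0.7]
opening: 0.085
finger_force: 0.0
time: 12.18
tcp_pos: [0.5187, 0.2221, 0.2636]
ee_rot: [-2.18, -2.262, 0.001]
force: [-0.3, -1.0, -1.0]
opening: 0.0847
finger_force: 0.0
mill [276, 123] 0.65 fit [0.5159 0.2894] loss 0.042
beaker [273, 235] 0.66 fit [0.5158 0.1934] loss 0.047
honey_jar [274, 314] 0.61 fit [0.5215 0.0812 0.0374] loss 0.417
t 12.375 tcp [0.519  0.2199 0.2643] yaw 0.034 tilt [-0.     -0.0007]
shift [ 0.0703 -0.0011  0.1692] twist -0.0
```

```bash
python3 -m inch '[[[0.05,0,0.01,0],[0.07,-0.001,0.05,0],[0.07,-0.001,0.11,0],[0.07,-0.001,0.15,0],[0.07,-0.001,0.15,0]]]';  python3 -m inch '[[[0,0,0.015,0],[0,0,0.019,0],[0,0,0.019,0],[0,0,0.019,0]]]';python3 to.py .5155 .29 .095 .034; python3 -m inch '[[[0,0,0,0],[0,0,0,0],[0,0,0,0],[0,0,0,0],[0,0,0,0]]]' 0.03 35;  python3 -m inch '[[[0,0,0,0],[0,0,-0.005,0],[0,0,-0.03,0],[0,0,-0.06,0],[0,0,-0.06,0]]]'; python3 to.py .523 -.294 .3 .1145
```

```text
time: 13.0
tcp_pos: [0.5142, 0.2897, 0.1123]
ee_rot: [-2.182, -2.259, 0.007]
force: [0.8, 0.7, 1.0]
opening: 0.0848
finger_force: 0.0
time: 13.5
tcp_pos: [0.5153, 0.2918, 0.096]
ee_rot: [2.181, 2.261, 0.001]
force: [-0.0, -0.4, -0.3]
opening: 0.0851
finger_force: 0.0
t 13.5 tcp [0.5153 0.2918 0.096 ] yaw 0.036 tilt [0.0008 0.0005]
shift [-0.0018  0.0001  0.001 ] twist 0.002
time: 14.12
tcp_pos: [0.5151, 0.2917, 0.0957]
ee_rot: [-2.181, -2.261, -0.0]
force: [-1.4, -0.8, 5.3]
opening: 0.047
finger_force: 35.5
time: 14.75
tcp_pos: [0.5159, 0.2921, 0.1573]
ee_rot: [2.181, 2.26, 0.005]
force: [0.9, -0.1, -1.9]
opening: 0.0467
finger_force: 37.0
t 14.75 tcp [0.5159 0.2921 0.1573] yaw 0.036 tilt [0.0028 0.0018]
shift [-0.5857 -0.0135 -0.1437] twist -0.079
```

```bash
python3 -m inch '[[[0,0,-0.06,0],[0,0,-0.12,0],[-0.05,0,-0.13,0],[-0.11,-0.002,-0.13,0],[-0.17,-0.004,-0.13,0]]]'; python3 -m inch '[[[-0.06,-0.002,0,0],[-0.12,-0.003,0,-0.02],[-0.18,-0.004,0,-0.04],[-0.24,-0.006,0,-0.06],[-0.3,-0.008,0,-0.079]]]';python3 -m inch '[[[-0.05,-0.005,0,0],[-0.09,-0.008,0,0],[-0.11,-0.01,0,0],[-0.11,-0.01,0,0]]]'; python3 to.py .5234 -.293 .1 .1145
```

```text
time: 15.38
tcp_pos: [0.5166, 0.1197, 0.2846]
ee_rot: [-2.181, -2.261, 0.001]
force: [2.1, 0.2, -2.4]
opening: 0.0466
finger_force: 38.5
time: 16.0
tcp_pos: [0.5194, -0.1804, 0.2845]
ee_rot: [-2.089, -2.346, 0.001]
force: [1.4, 0.7, -3.2]
opening: 0.047
finger_force: 38.5
time: 16.5
tcp_pos: [0.5222, -0.2898, 0.2844]
ee_rot: [-2.091, -2.343, 0.001]
force: [-0.4, 0.5, -2.7]
opening: 0.0469
finger_force: 38.5
t 16.5 tcp [ 0.5222 -0.2898  0.2844] yaw 0.113 tilt [-0.0014  0.0003]
shift [-0.0034  0.0011  0.1844] twist -0.001
```

```bash
python3 -m inch '[[[-0.003,0.001,0.05,0],[-0.003,0.001,0.11,0],[-0.003,0.001,0.16,0],[-0.003,0.001,0.184,0],[-0.003,0.001,0.184,0]]]'; python3 -m inch '[[[0,0,0.003,0],[0,0,0.006,0],[0,0,0.009,0],[0,0,0.009,0]]]'; python3 to.py .5234 -.293 .092 .1145
```

```text
time: 17.12
tcp_pos: [0.5233, -0.2899, 0.0997]
ee_rot: [-2.086, -2.344, 0.001]
force: [-0.1, -0.2, -2.3]
opening: 0.0468
finger_force: 38.5
time: 17.62
tcp_pos: [0.5239, -0.2918, 0.0924]
ee_rot: [2.09, 2.345, -0.0]
force: [0.5, 0.1, -2.9]
opening: 0.0466
finger_force: 38.5
t 17.625 tcp [ 0.5239 -0.2918  0.0924] yaw 0.115 tilt [ 0. -0.]
shift [-0.0011 -0.0007  0.0004] twist 0.0
```

```bash
python3 -m inch '[[[0,0,0.001,0],[0,0,0.002,0],[0,0,0.002,0]]]'; python3 -m inch '[[[0,0,0,0],[0,0,0,0],[0,0,0,0],[0,0,0,0]]]' 0.085;  python3 -m inch '[[[0,0,-0.04,0],[0,0,-0.09,0],[0,0,-0.15,0],[0.06,0,-0.18,0],[0.12,0,-0.2,0]]]'; python3 - <<'E'
from h import *
G["tin"]=(.534,-.385);G["mill"]=(.524,-.292); wfit(["tin","mill"],[.012]*2,"w7")
E
python3 to.py .516 .1925 .29 .034
```

```text
time: 18.0
tcp_pos: [0.5241, -0.2922, 0.0916]
ee_rot: [2.09, 2.344, 0.0]
force: [-6.8, 2.6, 20.1]
opening: 0.047
finger_force: 40.5
time: 18.5
tcp_pos: [0.524, -0.2918, 0.0903]
ee_rot: [-2.09, -2.345, 0.0]
force: [-0.4, 0.7, -0.0]
opening: 0.0848
finger_force: 0.0
time: 19.12
tcp_pos: [0.5106, -0.1766, 0.29]
ee_rot: [2.091, 2.343, 0.001]
force: [1.8, 1.7, -0.2]
opening: 0.0855
finger_force: 0.0
tin [274, 329] 0.59 fit [ 0.5334 -0.3812] loss 0.426
mill [276, 278] 0.86 fit [ 0.5254 -0.2942] loss 0.06
t 19.275 tcp [ 0.5113 -0.1749  0.29  ] yaw 0.119 tilt [0.0023 0.0002]
shift [3.642e-01 4.830e-02 1.000e-04] twist 0.085
```

```bash
python3 -m inch '[[[0.06,0.008,0,0],[0.12,0.016,0,0.02],[0.18,0.024,0,0.04],[0.24,0.032,0,0.06],[0.3,0.04,0,0.085]]]'; python3 -m inch '[[[0.03,0,0,0],[0.03,0,0,0]]]'; python3 - <<'E'
from h import *
wfit(["beaker","honey_jar"],[.016]*2,"w8")
E
python3 to.py .516 .1925 .123 .034
```

```text
time: 19.9
tcp_pos: [0.5162, 0.126, 0.2884]
ee_rot: [2.19, 2.252, -0.001]
force: [1.0, 0.1, 0.4]
opening: 0.0847
finger_force: 0.0
time: 20.15
tcp_pos: [0.5151, 0.1567, 0.288]
ee_rot: [-2.184, -2.257, 0.001]
force: [0.2, -0.8, -0.5]
opening: 0.085
finger_force: 0.0
beaker [278, 159] 0.95 fit [0.5161 0.1935] loss 0.028
honey_jar [282, 252] 0.93 fit [0.5226 0.0937 0.1369] loss 0.111
t 20.3 tcp [0.5155 0.1535 0.2883] yaw 0.028 tilt [-0.0004 -0.0007]
shift [0.0391 0.0017 0.1653] twist -0.006
```

```bash
python3 -m inch '[[[0.04,0.001,0.01,-0.006],[0.04,0.001,0.06,-0.006],[0.04,0.001,0.1,-0.006],[0.04,0.001,0.12,-0.006],[0.04,0.001,0.12,-0.006]]]'; python3 to.py .516 .1935 .123 .034;  python3 -m inch '[[[0,0,0.03,0],[0,0,0.045,0],[0,0,0.045,0],[0,0,0.045,0]]]';python3 to.py .516 .1935 .123 .034
```

```text
time: 20.92
tcp_pos: [0.5147, 0.1934, 0.1676]
ee_rot: [-2.183, -2.259, 0.004]
force: [-0.6, -0.2, 1.1]
opening: 0.0848
finger_force: 0.0
t 20.925 tcp [0.5147 0.1934 0.1676] yaw 0.034 tilt [-0.0021 -0.0014]
shift [0.0001 0.0014 0.0446] twist 0.0
time: 21.42
tcp_pos: [0.5155, 0.1951, 0.1246]
ee_rot: [2.181, 2.26, 0.002]
force: [0.5, -0.0, -0.1]
opening: 0.0849
finger_force: 0.0
t 21.425 tcp [0.5155 0.1951 0.1246] yaw 0.036 tilt [0.0011 0.0005]
shift [-0.0016  0.0004  0.0016] twist 0.002
```

```bash
python3 -m inch '[[[0,0,0,0],[0,0,0,0],[0,0,0,0],[0,0,0,0],[0,0,0,0]]]' 0.045 30;  python3 -m inch '[[[0,0,0,0],[0,0,-0.005,0],[0,0,-0.03,0],[0,0,-0.06,0],[0,0,-0.06,0]]]'; python3 to.py .5126 -.2 .32 .1145
```

```text
time: 22.05
tcp_pos: [0.5153, 0.1953, 0.1246]
ee_rot: [2.181, 2.261, 0.002]
force: [-2.6, 0.1, 9.1]
opening: 0.0634
finger_force: 31.0
time: 22.68
tcp_pos: [0.5159, 0.1954, 0.1858]
ee_rot: [2.18, 2.26, 0.005]
force: [-0.6, 0.5, -2.0]
opening: 0.063
finger_force: 34.1
t 22.675 tcp [0.5159 0.1954 0.1858] yaw 0.036 tilt [0.0032 0.0014]
shift [-0.3949 -0.017  -0.1348] twist -0.079
```

```bash
python3 -m inch '[[[0,0,-0.06,0],[0,0,-0.11,0],[-0.05,0,-0.125,0],[-0.11,-0.002,-0.125,0],[-0.17,-0.006,-0.125,0]]]'; python3 -m inch '[[[-0.06,-0.003,0,-0.02],[-0.12,-0.006,0,-0.04],[-0.18,-0.009,0,-0.06],[-0.225,-0.012,0,-0.079],[-0.225,-0.012,0,-0.079]]]'; python3 to.py .5126 -.2 .13 .1145
```

```text
time: 23.3
tcp_pos: [0.5147, 0.0231, 0.3082]
ee_rot: [-2.181, -2.261, 0.001]
force: [1.1, -0.1, -2.0]
opening: 0.0629
finger_force: 35.6
time: 23.92
tcp_pos: [0.51, -0.2041, 0.3077]
ee_rot: [-2.096, -2.34, 0.003]
force: [-0.7, 0.9, -2.5]
opening: 0.0631
finger_force: 35.5
t 23.925 tcp [ 0.51   -0.2041  0.3077] yaw 0.11 tilt [-0.0016 -0.001 ]
shift [0.0039 0.0033 0.1777] twist -0.004
```

```bash
python3 -m inch '[[[0.003,0.003,0.05,0],[0.003,0.003,0.11,-0.004],[0.003,0.003,0.16,-0.004],[0.003,0.003,0.177,-0.004],[0.003,0.003,0.177,-0.004]]]'; python3 to.py .5126 -.2 .1206 .1145; python3 -m inch '[[[0,0,0.003,0],[0,0,0.006,0],[0,0,0.009,0],[0,0,0.009,0]]]'; python3 to.py .5126 -.2 .1206 .1145
```

```text
time: 24.55
tcp_pos: [0.5138, -0.1967, 0.1315]
ee_rot: [-2.084, -2.349, 0.001]
force: [0.3, -0.3, -1.7]
opening: 0.0629
finger_force: 35.6
t 24.55 tcp [ 0.5138 -0.1967  0.1315] yaw 0.119 tilt [-0.0011  0.0004]
shift [-0.0032 -0.0016  0.0109] twist 0.005
time: 25.05
tcp_pos: [0.5138, -0.197, 0.1227]
ee_rot: [2.086, 2.349, 0.0]
force: [-0.9, -0.3, -2.4]
opening: 0.0629
finger_force: 35.6
t 25.05 tcp [ 0.5138 -0.197   0.1227] yaw 0.119 tilt [0. 0.]
shift [-0.0028 -0.0016  0.0021] twist 0.004
```

```bash
python3 -m inch '[[[-0.002,-0.001,0,0],[-0.002,-0.001,0.002,0],[-0.002,-0.001,0.003,0],[-0.002,-0.001,0.003,0]]]'; python3 -m inch '[[[0,0,0,0],[0,0,0,0],[0,0,0,0],[0,0,0,0]]]' 0.085;  python3 -m inch '[[[0,0,-0.04,0],[0,0,-0.09,0],[0,0,-0.15,0],[0.06,0,-0.17,0],[0.12,0,-0.17,0]]]'; python3 - <<'E'
from h import *
G["beaker"]=(.513,-.2);G["mill"]=(.524,-.292); wfit(["beaker"],[.012],"w9")
E
python3 to.py .52 .095 .29 .034
```

```text
time: 25.55
tcp_pos: [0.5132, -0.1995, 0.1206]
ee_rot: [2.085, 2.349, 0.0]
force: [-6.6, 1.3, 20.2]
opening: 0.0628
finger_force: 37.3
time: 26.05
tcp_pos: [0.5131, -0.1991, 0.1195]
ee_rot: [-2.085, -2.349, 0.0]
force: [-0.7, 0.2, 0.3]
opening: 0.0852
finger_force: 0.0
time: 26.68
tcp_pos: [0.4991, -0.0789, 0.2913]
ee_rot: [2.086, 2.346, 0.003]
force: [0.8, 1.5, -1.0]
opening: 0.0853
finger_force: 0.0
beaker [276, 298] 0.78 fit [ 0.5143 -0.202 ] loss 0.042
t 26.775 tcp [ 0.4985 -0.0741  0.2902] yaw 0.126 tilt [0.0009 0.0019]
shift [0.165  0.0425 0.0006] twist 0.092
```

```bash
python3 -m inch '[[[0.05,0.012,0,0.04],[0.09,0.028,0,0.08],[0.1,0.034,0,0.092],[0.1,0.034,0,0.092]]]'; python3 - <<'E'
from h import *
G["honey_jar"]=(.52,.095)
wfit(["honey_jar"],[.016],"w10")
E
python3 to.py .52 .095 .29 .034
```

```text
time: 27.28
tcp_pos: [0.5208, 0.0234, 0.2894]
ee_rot: [-2.19, -2.252, 0.001]
force: [-1.3, -0.2, 1.0]
opening: 0.0851
finger_force: 0.0
honey_jar [282, 116] 0.61 fit [0.5221 0.0946 0.1252] loss 0.083
t 27.375 tcp [0.5205 0.022  0.2895] yaw 0.026 tilt [-0.0003 -0.0005]
shift [ 0.0729  0.0014 -0.0005] twist -0.008
```

View pics/w10.png

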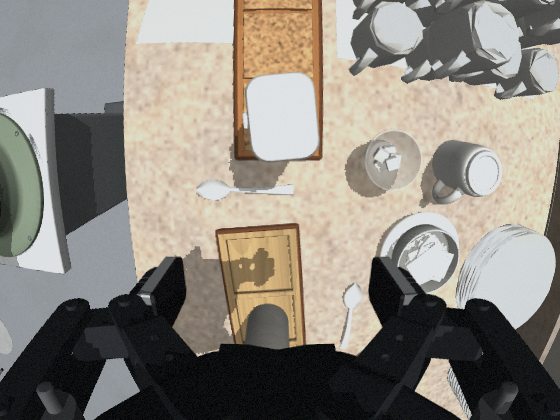

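The jar's lid spans columns 247–319 and rows 72–161, slightly turned. I'll get its yaw and centre from lid edge rays.

```bash
python3 - <<'E'
from h import *
np.set_printoptions(precision=4,suppress=True)
c=camera_params("wrist"); im=cv2.imread("pics/w10.png")
m=(im.min(2)>165).astype(np.uint8); m[:62]=0; m[166:]=0; m[:,:238]=0; m[:,330:]=0
m=cv2.morphologyEx(m,cv2.MORPH_OPEN,np.ones((7,7)))
k=max(cv2.findContours(m,0,1)[0],key=cv2.contourArea); print(cv2.boundingRect(k),cv2.contourArea(k))
P=np.array([fray(p,c,.160)[:2] for p in k[:,0]],np.float32)
print(cv2.minAreaRect(P*1000))
E
```

```text
(247, 72, 71, 89) 5383.5
((524.0560302734375, 94.56839752197266), (56.194156646728516, 72.27912902832031), 7.352818012237549)
```

```bash
python3 to.py .524 .0946 .122 .128; python3 -m inch '[[[0.05,0.003,0,-0.05],[0.073,0.005,0,-0.102],[0.073,0.005,0.05,-0.102],[0.073,0.005,0.1,-0.102],[0.073,0.005,0.1,-0.102]]]'; python3 to.py .524 .0946 .122 .128
```

```text
t 27.375 tcp [0.5205 0.022  0.2895] yaw 0.026 tilt [-0.0003 -0.0005]
shift [0.0725 0.0054 0.1675] twist -0.102
time: 28.0
tcp_pos: [0.5222, 0.095, 0.1874]
ee_rot: [-2.072, -2.357, 0.008]
force: [0.5, -0.7, 1.0]
opening: 0.0851
finger_force: 0.0
t 28.0 tcp [0.5222 0.095  0.1874] yaw 0.129 tilt [-0.0053 -0.0018]
shift [-0.0006  0.0021  0.0654] twist 0.001
```

```bash
python3 -m inch '[[[0,0.001,0.03,0],[0,0.001,0.055,0],[0,0.001,0.065,0],[0,0.001,0.065,0],[0,0.001,0.065,0]]]'; python3 to.py .524 .0946 .122 .128; python3 -m inch '[[[0,0,0,0],[0,0,0,0],[0,0,0,0],[0,0,0,0],[0,0,0,0]]]' 0.04 60;  python3 -m inch '[[[0,0,0,0],[0,0,-0.005,0],[0,0,-0.03,0],[0,0,-0.06,0],[0,0,-0.06,0]]]'; python3 to.py .504 -.1065 .2 .1145
```

```text
time: 28.62
tcp_pos: [0.5255, 0.0966, 0.1259]
ee_rot: [2.073, 2.359, 0.002]
force: [0.4, 0.0, -0.1]
opening: 0.0852
finger_force: 0.0
t 28.625 tcp [0.5255 0.0966 0.1259] yaw 0.129 tilt [0.0016 0.0003]
shift [-0.0018 -0.0017  0.0039] twist 0.001
time: 29.25
tcp_pos: [0.525, 0.0966, 0.1255]
ee_rot: [2.073, 2.36, 0.001]
force: [-2.4, -1.2, 11.6]
opening: 0.0577
finger_force: 62.3
time: 29.88
tcp_pos: [0.5255, 0.0967, 0.1861]
ee_rot: [2.073, 2.359, 0.004]
force: [-0.6, 0.4, -7.2]
opening: 0.0578
finger_force: 67.4
t 29.875 tcp [0.5255 0.0967 0.1861] yaw 0.129 tilt [0.0028 0.0007]
shift [-0.1988 -0.0474 -0.0141] twist 0.014
```

```bash
python3 -m inch '[[[-0.05,-0.012,-0.014,0],[-0.1,-0.024,-0.014,0.005],[-0.15,-0.036,-0.014,0.014],[-0.197,-0.048,-0.014,0.014],[-0.197,-0.048,-0.014,0.014]]]'; python3 to.py .503 -.1045 .13 .1145
```

```text
time: 30.5
tcp_pos: [0.501, -0.1089, 0.1973]
ee_rot: [-2.096, -2.339, 0.004]
force: [-0.5, 0.8, -7.3]
opening: 0.0579
finger_force: 67.7
t 30.5 tcp [ 0.501  -0.1089  0.1973] yaw 0.109 tilt [-0.0022 -0.0013]
shift [0.0042 0.0026 0.0673] twist -0.005
```

```bash
python3 -m inch '[[[0.003,0.002,0.03,0],[0.003,0.002,0.055,0],[0.003,0.002,0.067,0],[0.003,0.002,0.067,0]]]'; python3 to.py .503 -.1045 .1215 .1145;python3 -m inch '[[[0,0,0,0],[0,0,0.003,0],[0,0,0.006,0],[0,0,0.006,0]]]'; python3 to.py .503 -.1045 .1215 .1145
```

```text
time: 31.0
tcp_pos: [0.5037, -0.1014, 0.1308]
ee_rot: [-2.089, -2.345, 0.002]
force: [0.4, -0.4, -6.6]
opening: 0.0578
finger_force: 67.7
t 31.0 tcp [ 0.5037 -0.1014  0.1308] yaw 0.115 tilt [-0.0018  0.0003]
shift [-0.003  -0.001   0.0093] twist 0.001
time: 31.5
tcp_pos: [0.504, -0.1017, 0.1255]
ee_rot: [-2.09, -2.345, 0.0]
force: [-0.2, 0.3, -6.9]
opening: 0.0578
finger_force: 67.7
t 31.5 tcp [ 0.504  -0.1017  0.1255] yaw 0.115 tilt [-0.0003  0.    ]
shift [-0.0026 -0.0013  0.004 ] twist 0.0
```

```bash
python3 -m inch '[[[-0.002,-0.001,0.002,0],[-0.002,-0.001,0.003,0],[-0.002,-0.001,0.004,0],[-0.002,-0.001,0.004,0]]]'; python3 -m inch '[[[0,0,0,0],[0,0,0,0],[0,0,0,0],[0,0,0,0]]]' 0.085;  python3 -m inch '[[[0,0,-0.03,0],[0,0,-0.08,0],[0,0,-0.14,0],[-0.05,0,-0.2,0],[-0.1,0,-0.23,0]]]'; python3 -m inch '[[[-0.04,0,0,0],[-0.08,0,0,0],[-0.12,0,0,0],[-0.12,0,0,0]]]';python3 - <<'E'
from h import *
G.update(beaker=(.513,-.2),mill=(.524,-.292),honey_jar=(.503,-.105),tin=(.534,-.384)); wfit(["tin","mill","beaker","honey_jar"],[.012]*4,"w11")
cv2.imwrite("pics/s11.png",np.hstack([cv2.resize(snapshot(n)[y:y+150,x:x+130],None,fx=3,fy=3) for n,y,x in(("scene",80,280),("side",150,210))]))
E
```

```text
time: 32.0
tcp_pos: [0.5034, -0.1039, 0.1217]
ee_rot: [2.09, 2.345, 0.0]
force: [-0.7, 0.7, -4.7]
opening: 0.0577
finger_force: 67.9
time: 32.5
tcp_pos: [0.5034, -0.1039, 0.1217]
ee_rot: [2.09, 2.345, 0.0]
force: [-0.7, 0.0, 0.5]
opening: 0.0849
finger_force: 0.0
time: 33.12
tcp_pos: [0.5142, -0.1948, 0.3482]
ee_rot: [2.086, 2.346, 0.002]
force: [1.0, -0.4, -0.3]
opening: 0.0852
finger_force: 0.0
time: 33.62
tcp_pos: [0.5268, -0.3166, 0.3448]
ee_rot: [-2.094, -2.341, 0.002]
force: [-0.0, 0.7, -0.4]
opening: 0.0851
finger_force: 0.0
tin [274, 222] 0.85 fit [ 0.5336 -0.3835] loss 0.033
mill [274, 159] 0.9 fit [ 0.5253 -0.2932] loss 0.062
beaker [276, 75] 0.8 fit [ 0.5139 -0.201 ] loss 0.034
honey_jar [272, 16] 0.79 fit [ 0.4993 -0.0965  0.131 ] loss 0.057
```

View pics/w11.png

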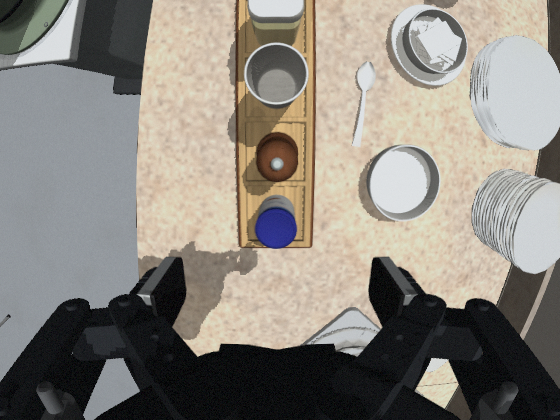

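View pics/s11.png

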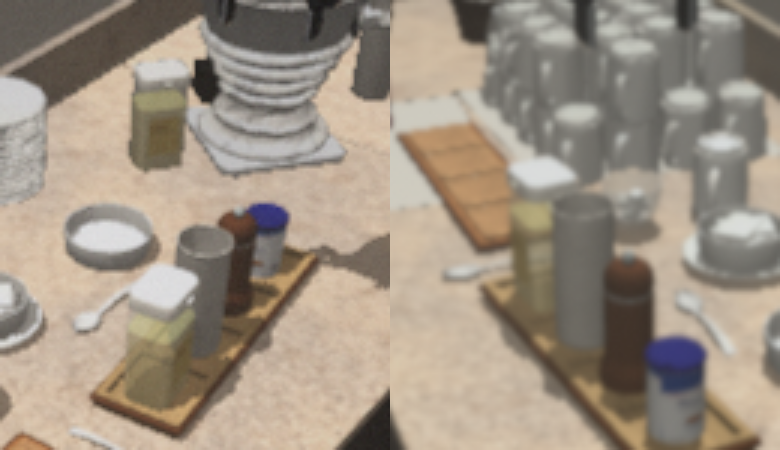

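All four stand upright in their recesses in mirrored order, centred to within a few mm. The gripper is clear, and the bystanders haven't moved.

```bash
python3 -c "
from plant import *
print(finish_job())"
```

```text
the job is handed in; nothing more can be done
None
```

The tin, mill, beaker and honey jar now stand upright in the serving rack in reverse order, each within a few mm of its recess centre by my camera fits; the job is handed in, but no verdict came back.

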